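Open the specimen press and draw out the mould

ROBOT

A 6-joint arm with a two-finger parallel gripper is mounted at the origin on the work surface. World frame = base frame: x ahead of the robot, y to its left, z up, the work surface at z = 0. Lengths are in m, angles in rad, forces in N, time in s.
With the tool pointing down it reaches from about 0.35 to 0.925 m from the base axis. Payload 6.4 kg.
Tool frame: the origin (TCP) lies on the centre line of the jaws, within the pads' length; the fingertips stand 22 mm ahead of it and the grasp point (between the pads) lies 3 mm ahead of it; z points along the fingers, y is the line along which they close (so a half turn about z gives the same grasp; the last joint's range is limited). The gripper opens to 85 mm and grips with 20 to 120 N. Pads are 22 mm wide; open, the fingers measure 114 mm over their backs; the gripper's body (76 mm by 85 mm) begins 54 mm behind the grasp point. The pads swing forward as they close: fully open they stand 13 mm farther back than shut.
Start: joints at [-1.343, 0.245, 1.558, -0, 1.339, -0.174], TCP at [0.254, -0.598, 0.253] pointing down, gripper open.
Joint ranges: [-3.13, 3.13], [-1.02, 2.26], [0.13, 2.54], [-0.95, 4.09], [0.21, 2.88], [-2.74, 2.74]. Speed limits (rad/s): [2.57, 2.57, 3.14, 3.14, 3.14, 3.14].

INTERFACE

Orientations are given as [roll, pitch, yaw] about the fixed x, y, z axes, in that order (R = Rz(yaw) Ry(pitch) Rx(roll)).
In Python, from bench import manip gives the robot as it stands.
- The arm moves only by the shell command python3 -m pendant 'ROWS' [FORCE]. ROWS is JSON, a list of rows, each a list of 3 entries, a list of its own where there are three numbers: the shift along the tool's x, y, z in cm, then the turn, a rotation vector about the tool's x, y, z in degrees, then the opening, from 0 (shut) to 1 (fully open). A call has 1 to 12 rows; each row shifts and turns the commanded pose from where the row before left it, along the tool's axes as they then stand; what a row does not reach is not made up. A row lasts 1/8 s, in which the tool goes at most 62.5 mm and 10.7 degrees, less where a joint would pass 70% of its speed; a pose out of reach is approached as far as the arm can. A call with a gripper value outside its range is refused whole. The fingers move at their own pace and stop on an object; FORCE is the grip in N (left out, the last holds). Time passes only in rows, so rows that do not move let the fingers close. It gives the time, the measured TCP pose, the force, the opening and the grip force at its end, in the units of the state.
- manip.get_obs(): the state, without advancing time (a new reading comes with each control period).
- manip.grab_frame(name): name is "scene" or "top"; returns a dict with "img" (384x512x3 uint8, blue, green, red), "depth" (384x512 float32, m along the optical axis (not along the pixel's ray), 0 where there is no reading), "camera_matrix" (3x3 intrinsics, pixels), "R" (3x3) and "t" (3): a world point X has camera coordinates R X + t. Camera axes: x right, y down, z forward; pixel columns grow to the right and rows downward; lengths in m; the calibration is good to about 2 mm. A picture is of the moment at which its call begins.
- manip.hand_in(): hands the job in; it is judged then, once.
The state is a dict: "time_s": time; "joints": joint angles; "joint_velocities": joint speeds; "tau": joint torques, N m; "ee_pos": TCP position; "tool_rot": TCP orientation; "force": force on the tool from outside, world axes, zero at the start; "ft_torque": the same for the moment, N m; "opening": finger opening in m; "grasp_force": force on a finger pad.
Only numpy, scipy, OpenCV 4.12 (cv2) and the standard library are available. Lean on these libraries where they do the work, as an engineer would, in place of code of your own. Each camera call takes 0.05 s, during which the arm holds its last target. There are 200 camera calls.

TASK

Crank the red handwheel anticlockwise until the plunger is all the way up, and nip the screw up snug against its top stop with about 1.1 N m (a steady push of some 22 N at the crank for half a second), never straining it with more than 1.6 N m either way. Then let go and draw the sled with the mould out by its black post, fully to its stop, keeping the mould upright in its seat. Do not disturb the jar, funnel or wash bottle.

Things in the scene. Friction and masses are not known exactly. Their poses are not given: they have to be found in the camera images.
- press: Fixed blue bench press. Origin: centre of the screw axis at the worktop; z up; the sled is drawn out along its +y. Bed 170 mm (x) by 250 (y -90 to 160) by 18 high; two 22 mm steel columns at x = +-68 mm carry a blue crosshead 170 (x) by 48 (y), top at 156 mm (column nuts to 166).
- hub (a point): Centre of the top of the red handwheel's hub, on the screw axis. The rim (bar 12 mm, on a circle of 50 mm radius, 112 mm outer diameter) and three spokes have their tops 2 mm below this point. It starts 187 to 194 mm above the worktop, and is at 218.8 mm when the screw is up against its stop.
- crank_grip (a point): Point on the axis of the upright black crank handle, 50 mm from the screw axis, 26 mm above the hub top. The handle is a round grip, 17 mm diameter, 46 tall (from hub-top height up), that spins freely on its pin, so a hand can keep a constant yaw round the whole circle. It goes round and up with the wheel; it may start at any angle.
- plunger_face (a point): Centre of the underside of the brass plunger (42 mm diameter, 18 thick), on the screw axis. It starts 52 to 60 mm above the worktop, inside the mould, and is at 84.3 mm when up against the stop.
- sled_pull (a point): Middle of the upright black post (16 mm diameter, from 30 to 80 mm above the worktop; this point at 55) at the outer end of the aluminium sled: at 140 mm from the screw axis along the press's +y when the sled is home, 230 mm when out against its firm stop. The sled slides along the press's y with about 3 N of friction and stays where it is left.
- mould: Loose steel mould, a cup 60 mm in diameter and 40 mm tall with 5 mm walls, about 0.4 kg; origin at the centre of its underside. It stands on the sled (top of the sled 30 mm above the worktop) between four corner lips 6 mm high, straight under the plunger when the sled is home, 90 mm out along the press's +y when drawn.
- jar: Loose jar with a yellow lid, 60 mm diameter, 85 tall, beside the press; origin at the centre of its underside. Leave alone.
- funnel: Loose red funnel standing mouth down, 68 mm diameter, 85 tall; origin at the centre of its underside. Leave alone.
- wash_bottle: Loose clear bottle with a blue cap, 56 mm diameter, 130 tall; origin at the centre of its underside. Leave alone.
- stem: The press's upright screw with all it carries: handwheel and crank above, brass plunger below. Origin: centre of the plunger's underside. Turning the wheel anticlockwise (from above) raises it 20 mm a turn to a firm stop at the thread's end. Stiff (about 0.35 N m, 7 N at the crank), stays where left; 1.25 to 1.6 turns from start to stop. Crank angle at the stop differs each time.
- handwheel (a joint): Torque hub: twist (rad) of the red handwheel against the screw, through a stiff torsion spring of 30 N m/rad; positive when cranked anticlockwise. It is thus the torque put on the screw: 0.012 while turning freely, 0.037 at 1.1 N m, 0.053 at 1.6 N m; springs back to 0 when let go.
Not all that is in view belongs to the job. Of the things shaped like the mould, the steel one is meant.

How it is judged:
On the way, in this order (a step that is already met when the one before it is completed fails the run):
1. the screw is nipped up against its top stop with 0.75 to 1.6 N m (z of plunger_face in the frame of press above 0.0828 m and value of joint handwheel above 0.025 rad), for 0.2 s.
2. the sled is drawn out to its stop with the mould in its seat (y of sled_pull in the frame of press above 0.226 m and horizontal distance between mould and sled_pull between 0.134 and 0.146 m), for 0.2 s.
At the end, for the whole second after the job is handed in: The plunger is up within 2.2 mm of its stop, the sled is within 4 mm of its outer stop, and the mould stands upright and at rest in its seat on the sled, 134 to 146 mm from the post (all of step 2 and z of plunger_face in the frame of press above 0.0821 m and z of mould in the frame of press below 0.033 m and angle between mould's own z axis and vertical below 0.1 rad and linear speed of mould below 0.02 m/s); the robot touches nothing.
It fails at once if the screw is strained with more than 1.6 N m (value of joint handwheel above 0.0535 rad or value of joint handwheel below -0.0535 rad).
It fails at once if the mould is dragged against the plunger (more than 8 N) (contact force between stem and mould above 8 N).
It fails at once if the mould is tipped (angle between mould's own z axis and vertical above 0.2 rad).
It fails at once if the jar, funnel or wash bottle is moved more than 20 mm or tipped (distance of any of jar, funnel, wash_bottle from where it was at the start of the episode above 0.02 m or angle between any of jar, funnel, wash_bottle's own z axis and vertical above 0.3 rad).
It also fails if it takes over 72 s, if anything falls off the work surface, if the arm or the gripper's body presses on something with over 40 N, if the wrist force passes 120 N, or if a joint passes its speed limit or range.

## Working session

There is one attempt and no reset: what is moved stays moved. The work goes in short steps, Python scripts to look and compute and a shell command to move; the robot and the scene stay as the last step left them, time stands still between calls to the robot, and variables do not carry over. Pictures are saved under pics/ and viewed, at most 10 in all, crops included, and the job is handed in when it is done.

```bash
ls; mkdir -p pics; python3 - <<'E'
from bench import manip
import cv2,numpy as np
for n in("scene","top"):
    f=manip.grab_frame(n); cv2.imwrite(f"pics/{n}0.png",f["img"]); np.savez(f"{n}0.npz",**f)
    print(n,f["camera_matrix"].tolist(),np.round(-f["R"].T@f["t"],3), np.round(f["R"],2).tolist(),(f["depth"]>0).mean())
o=manip.get_obs(); print(o)
E
```

```text
pics
scene [[446.0760862874164, 0.0, 251.9892032632799], [0.0, 446.0760862874164, 198.07147914545962], [0.0, 0.0, 1.0]] [1.285 0.246 0.763] [[-0.42, 0.91, -0.01], [0.56, 0.25, -0.79], [-0.71, -0.34, -0.61]] 0.9946746826171875
top [[470.8713722876799, 0.0, 249.01473997195234], [0.0, 470.8713722876799, 187.1574842227255], [0.0, 0.0, 1.0]] [ 0.405 -0.098  1.077] [[-0.01, -1.0, 0.01], [-0.99, 0.01, -0.16], [0.16, -0.02, -0.99]] 0.9959564208984375
{'time_s': 0.1, 'joints': array([-1.34313352e+00,  2.45751953e-01,  1.55889615e+00, -3.39235707e-06,
        1.33872047e+00, -1.74084616e-01]), 'joint_velocities': array([-0.00106232, -0.00208328, -0.00538973, -0.00086773,  0.00138106,
        0.00114749]), 'tau': array([-6.64662984e-04, -4.30670714e+01, -3.27129650e+01, -1.53808373e-04,
        2.80225271e-03, -8.37357533e-06]), 'ee_pos': array([ 0.25407411, -0.59777642,  0.25228338]), 'tool_rot': array([-3.13984300e+00, -3.04351300e-04,  4.01747937e-01]), 'force': array([ 0.28397938, -1.77421495, -0.53699766]), 'ft_torque': array([-3.23340243e-03, -7.76727495e-05, -4.37687269e-02]), 'grasp_force': 0.0, 'opening': 0.0849233719923136}
```

View pics/scene0.png

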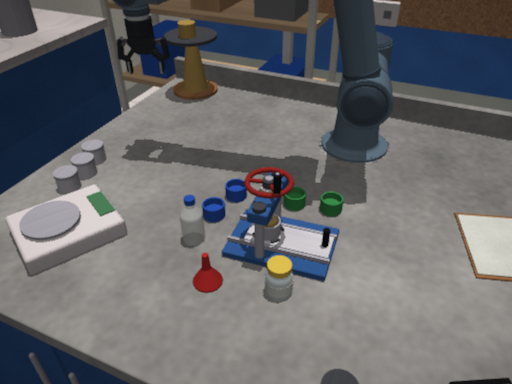

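View pics/top0.png

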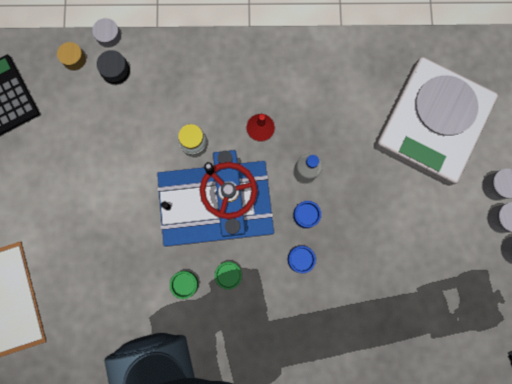

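Scene: the red wheel is at about (270,182) with its crank at (277,183), and the post is at (326,237). Top: hub (229,190), crank top (209,168), post (166,206), and the sled is drawn towards image left (about world +y).

```bash
cat > h.py <<'E'
import numpy as np,cv2
def ray(f,uv):
    d=np.linalg.inv(f["camera_matrix"])@np.array([uv[0],uv[1],1.]); C=-f["R"].T@f["t"]
    return C,f["R"].T@d
def plane(f,uv,z):
    C,d=ray(f,uv); return C+d*(z-C[2])/d[2]
def tri(f,a,g,b):
    C1,d1=ray(f,a);C2,d2=ray(g,b)
    s=np.linalg.lstsq(np.c_[d1,-d2],C2-C1,rcond=None)[0]
    p,q=C1+s[0]*d1,C2+s[1]*d2
    return (p+q)/2,np.linalg.norm(p-q)
def proj(f,X):
    p=f["camera_matrix"]@(f["R"]@np.asarray(X,float)+f["t"]); return p[:2]/p[2]
def cloud(f):
    v,u=np.mgrid[:384,:512]; K=f["camera_matrix"]; D=f["depth"]
    P=np.stack([(u-K[0,2])/K[0,0]*D,(v-K[1,2])/K[1,1]*D,D],-1)
    return (P-f["t"])@f["R"]
def hsv(f): return cv2.cvtColor(f["img"],cv2.COLOR_BGR2HSV)
def box(shape,u0,u1,v0,v1):
    m=np.zeros(shape,bool); m[v0:v1,u0:u1]=1; return m
E
python3 - <<'E'
from h import *
S=dict(np.load("scene0.npz"));T=dict(np.load("top0.npz"))
def red(f,b):
    h=hsv(f); return (((h[...,0]<8)|(h[...,0]>172))&(h[...,1]>140)&(h[...,2]>60)&box(h.shape[:2],*b))
for n,f,rb,pb,cb in(("S",S,(235,305,160,205),(315,335,222,255),(268,286,168,200)),("T",T,(190,265,155,225),(155,178,196,216),(198,218,158,180))):
    P=cloud(f);m=red(f,rb)
    c=cv2.fitEllipse(cv2.convexHull(np.argwhere(m)[:,::-1].astype(np.int32))); f["rim"]=c[0]
    print(n,"rim ellipse",c,"z pct",np.percentile(P[m][:,2],[10,50,90]))
    h=hsv(f)
    for k,b in(("post",pb),("crank",cb)):
        mm=(h[...,2]<50)&box(m.shape,*b)
        q=np.argwhere(mm)[:,::-1]; print(k,mm.sum(),q.min(0),q.max(0),q.mean(0)); print(np.round(np.percentile(P[mm],[5,50,95],axis=0),3).tolist())
        zz=P[mm];t=zz[zz[:,2]>np.percentile(zz[:,2],95)-.006]; print(' top',t.mean(0).round(4))
        f[k]=q
    bl=(h[...,0]>100)&(h[...,0]<125)&(h[...,1]>120)&(P[...,2]>0.008)&(P[...,2]<.024)
    if n=="T":
        bl&=box(m.shape,140,290,140,260)
        pts=P[bl][:,:2].astype(np.float32); r=cv2.minAreaRect(pts); print("bed",r,P[bl][:,2].mean())
print("rim tri",tri(S,S["rim"],T,T["rim"]))
E
```

```text
S rim ellipse ((268.70794677734375, 182.0570068359375), (30.360553741455078, 48.92533874511719), 90.73387908935547) z pct [0.18173195 0.18574426 0.18789354]
post 103 [322 228] [329 246] [325.47572816 237.11650485]
[[0.525, 0.064, 0.037], [0.533, 0.07, 0.062], [0.537, 0.075, 0.08]]
 top [0.5751 0.0802 0.1199]
crank 152 [268 173] [284 197] [276.54605263 183.59868421]
[[0.553, -0.064, 0.179], [0.583, -0.034, 0.215], [0.587, -0.029, 0.236]]
 top [ 0.6287 -0.0172  0.2694]
T rim ellipse ((228.01486206054688, 189.89401245117188), (55.693443298339844, 56.18061828613281), 124.2389907836914) z pct [0.18483076 0.18695678 0.18937252]
post 44 [161 202] [169 209] [165.61363636 205.36363636]
[[0.519, 0.059, 0.059], [0.525, 0.064, 0.08], [0.529, 0.071, 0.084]]
 top [0.5217 0.0607 0.1119]
crank 57 [205 163] [213 174] [209.8245614  169.59649123]
[[0.568, -0.046, 0.206], [0.571, -0.041, 0.233], [0.579, -0.032, 0.238]]
 top [ 0.5681 -0.0417  0.2606]
bed ((0.5084260106086731, -0.05510568618774414), (0.22817958891391754, 0.2774204909801483), 5.591916084289551) 0.018240509372884975
rim tri (array([ 0.54012166, -0.0711886 ,  0.18146276]), np.float64(0.0016512433685734117))
```

```bash
python3 - <<'E'
from h import *
S=dict(np.load("scene0.npz"));T=dict(np.load("top0.npz"))
a=cv2.resize(T["img"][145:235,150:270],None,fx=5,fy=5,interpolation=cv2.INTER_CUBIC)[:, :600]
b=cv2.resize(S["img"][160:250,230:350],None,fx=5,fy=5,interpolation=cv2.INTER_CUBIC)
cv2.imwrite("pics/cropT.png",a);cv2.imwrite("pics/cropS.png",b)
hub=np.array([.540,-.071,.190])
for th in(35,40,45,50): 
    p=hub+.05*np.array([np.cos(np.radians(th)),np.sin(np.radians(th)),0])
    print(th,[proj(f,p+[0,0,z]).round(1) for f in(S,T) for z in(0,.046)])
print('hub',proj(S,hub),proj(T,hub))
E
```

```text
35 [array([273.2, 192.2]), array([273.5, 174.5]), array([212.2, 168.5]), array([210.7, 163.6])]
40 [array([275.2, 191.9]), array([275.6, 174.2]), array([210.4, 169.9]), array([208.8, 165.1])]
45 [array([277.1, 191.5]), array([277.6, 173.8]), array([208.8, 171.4]), array([207. , 166.7])]
50 [array([278.9, 191.1]), array([279.5, 173.3]), array([207.2, 173.1]), array([205.4, 168.4])]
hub [268.4754995  178.90685471] [227.38001199 189.45384528]
```

View pics/cropT.png

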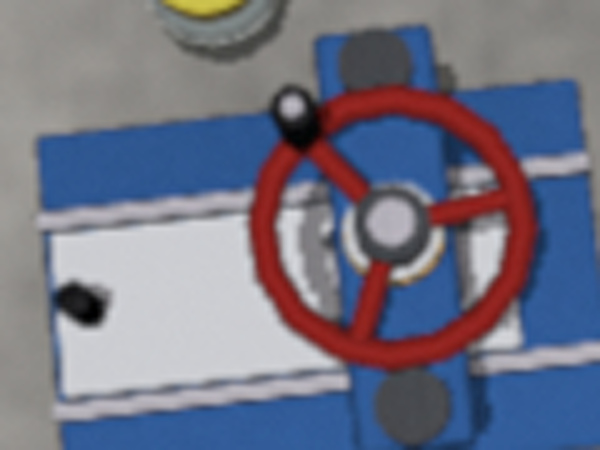

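View pics/cropS.png

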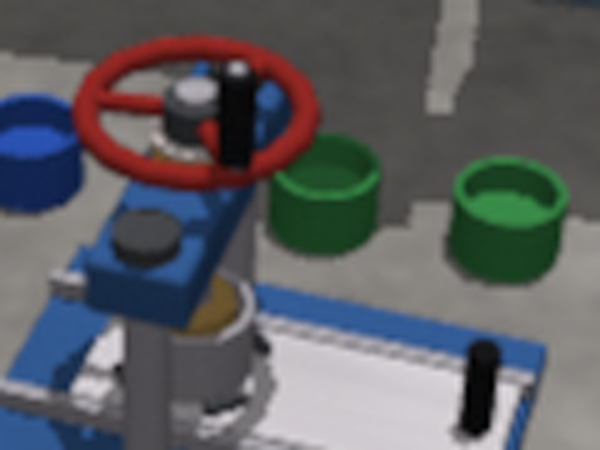

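The crank cap shows at T(208.4,165.6)/S(277.4,174.5), the hub top at T(228,189)/S(269,178.6), and the post top at T(164.5,204.5)/S(326.6,230).

```bash
python3 - <<'E'
from h import *
S=dict(np.load("scene0.npz"));T=dict(np.load("top0.npz"))
P={}
for n,s,t in(("crank",(277.4,174.3),(208.4,165.6)),("hub",(269,178.6),(228,189)),("post",(326.6,230),(164.5,204.5))):
    P[n]=tri(S,s,T,t); print(n,P[n][0].round(4),P[n][1].round(4))
c,h,p=[P[k][0] for k in("crank","hub","post")]
print(np.linalg.norm((c-h)[:2]),np.degrees(np.arctan2(*(c-h)[1::-1])),np.linalg.norm((p-h)[:2]),np.degrees(np.arctan2(*(p-h)[1::-1])))
yaw=.4017; tx=np.array([np.cos(yaw),np.sin(yaw)]);ty=np.array([np.sin(yaw),-np.cos(yaw)])
d=(c[:2]-[.2541,-.5978])*100; print("tool shift cm",d@tx,d@ty)
E
```

```text
crank [ 0.5769 -0.0369  0.2355] 0.0028
hub [ 0.5402 -0.071   0.191 ] 0.0025
post [0.526  0.0678 0.0778] 0.0025
0.050135779487975665 42.960506366335004 0.13955524609930675 95.84184241190938
tool shift cm 51.643077910074474 -39.006648685796954
```

```bash
python3 -m pendant '[[[0,0,-5],[0,0,0],1],[[4.7,-3.5,0],[0,0,0],1],[[4.7,-3.5,0],[0,0,0],1],[[4.7,-3.5,0],[0,0,0],1],[[4.7,-3.5,0],[0,0,0],1],[[4.7,-3.5,0],[0,0,0],1],[[4.7,-3.5,0],[0,0,0],1],[[4.7,-3.5,0],[0,0,0],1],[[4.7,-3.5,0],[0,0,0],1],[[4.7,-3.5,0],[0,0,0],1],[[0,0,0],[0,0,8.6],1],[[0,0,0],[0,0,8.6],1]]' 40; python3 - <<'E'
from bench import manip
o=manip.get_obs();print(o)
E
```

```text
time_s: 1.6
ee_pos: [0.5204, -0.1418, 0.3027]
tool_rot: [-3.141, 0.001, 0.099]
force: [-0.2, -1.1, -0.1]
opening: 0.0853
grasp_force: 0.0
{'time_s': 1.6, 'joints': array([-4.76201109e-01, -5.41345472e-02,  1.78821605e+00, -8.66649016e-05,
        1.40857936e+00,  9.95946983e-01]), 'joint_velocities': array([-1.88341179e-02, -3.24408232e-03,  1.75127907e-03, -5.57444698e-04,
        1.12259305e-03,  1.18763355e+00]), 'tau': array([ 7.56908879e-01, -3.10970128e+01, -3.34025145e+01,  2.59872788e-02,
        5.94584882e-03, -9.89398174e-01]), 'ee_pos': array([ 0.52042815, -0.1417591 ,  0.30270127]), 'tool_rot': array([-3.14108363e+00,  9.43016336e-04,  9.86625172e-02]), 'force': array([-0.22776416, -1.05195592, -0.13383744]), 'ft_torque': array([-0.02741729,  0.04432906, -0.00872748]), 'grasp_force': 0.0, 'opening': 0.08532261698780617}
```

```bash
python3 -m pendant '[[[3.3,-4.9,0],[0,0,0],1],[[3.3,-4.9,0],[0,0,0],1],[[0,0,0],[0,0,0],1],[[0,0,0],[0,0,0],1]]' ; python3 - <<'E'
from bench import manip
import cv2
o=manip.get_obs();print(o['ee_pos'],o['tool_rot'],o['force'])
E
```

```text
time_s: 2.1
ee_pos: [0.5758, -0.0387, 0.3027]
tool_rot: [-3.142, 0.001, 0.102]
force: [0.3, -0.9, 1.0]
opening: 0.0855
grasp_force: 0.0
[ 0.57575839 -0.03869705  0.3027311 ] [-3.14151327e+00  1.10776485e-03  1.02042125e-01] [ 0.25298444 -0.91941467  1.01766947]
```

```bash
python3 -m pendant '[[[0.1,-0.2,2.7],[0,0,0],1],[[0,0,2.8],[0,0,0],1],[[0,0,2.8],[0,0,0],1],[[0,0,0],[0,0,0],1]]' ; python3 -m pendant '[[[0,0,0],[0,0,0],0.1],[[0,0,0],[0,0,0],0.1],[[0,0,0],[0,0,0],0.1],[[0,0,0],[0,0,0],0.1],[[0,0,0],[0,0,0],0.1],[[0,0,0],[0,0,0],0.1]]' 40
```

```text
time_s: 2.6
ee_pos: [0.5749, -0.0375, 0.2177]
tool_rot: [-3.14, 0.005, 0.1]
force: [-0.1, 0.3, -1.0]
opening: 0.0855
grasp_force: 0.0
time_s: 3.35
ee_pos: [0.5773, -0.0372, 0.221]
tool_rot: [3.14, -0.001, 0.102]
force: [0.7, -5.1, 3.8]
opening: 0.0153
grasp_force: 39.2
```

```bash
cat > circ.py <<'E'
import sys,numpy as np
from bench import manip
a0,st,n=map(float,sys.argv[1:4]); yaw=.102
a=np.radians(a0+st*np.arange(n+1)); p=5*np.c_[np.cos(a),np.sin(a)]; d=np.diff(p,axis=0)
x=d@[np.cos(yaw),np.sin(yaw)]; y=d@[np.sin(yaw),-np.cos(yaw)]
for i in range(int(n)): print(f"{x[i]:.2f} {y[i]:.2f} {-2*st/360:.2f}",end=' | ')
o=manip.get_obs(); q=o["ee_pos"][:2]-[.540,-.071]; t=np.arctan2(q[1],q[0])
print("\nangle",np.degrees(t),"r",np.linalg.norm(q),"tang F",o["force"][:2]@[-np.sin(t),np.cos(t)],"rad F",o["force"][:2]@[np.cos(t),np.sin(t)],o["force"],o["ee_pos"],o["ft_torque"])
E
python3 circ.py 43 15 24
```

```text
-0.92 -0.93 -0.08 | -1.13 -0.66 -0.08 | -1.26 -0.35 -0.08 | -1.31 -0.01 -0.08 | -1.26 0.33 -0.08 | -1.13 0.65 -0.08 | -0.93 0.92 -0.08 | -0.66 1.13 -0.08 | -0.35 1.26 -0.08 | -0.01 1.31 -0.08 | 0.33 1.26 -0.08 | 0.65 1.13 -0.08 | 0.92 0.93 -0.08 | 1.13 0.66 -0.08 | 1.26 0.35 -0.08 | 1.31 0.01 -0.08 | 1.26 -0.33 -0.08 | 1.13 -0.65 -0.08 | 0.93 -0.92 -0.08 | 0.66 -1.13 -0.08 | 0.35 -1.26 -0.08 | 0.01 -1.31 -0.08 | -0.33 -1.26 -0.08 | -0.65 -1.13 -0.08 | 
angle 42.17168596935243 r 0.05030187946021982 tang F -4.24462771039069 rad F -2.899508166807328 [ 0.70071839 -5.09244595  3.77348809] [ 0.57728056 -0.03722961  0.22097982] [-0.73494096 -0.00151172 -0.02088945]
```

```bash
python3 -m pendant '[[[-0.4,-0.5,-0.04],[0,0,0],0.1],[[-0.52,-0.43,-0.04],[0,0,0],0.1],[[-1.13,-0.66,-0.08],[0,0,0],0.1],[[-1.26,-0.35,-0.08],[0,0,0],0.1]]'; python3 circ.py 43 15 1|tail -1
```

```text
time_s: 3.85
ee_pos: [0.5436, -0.0217, 0.2234]
tool_rot: [3.138, -0.006, 0.101]
force: [8.4, -8.5, -2.9]
opening: 0.0159
grasp_force: 39.0
angle 85.82261867569693 r 0.04941819657998134 tang F -9.017391240799556 rad F -7.832909241838755 [ 8.42285063 -8.46896683 -2.87212314] [ 0.54359984 -0.02171309  0.2234343 ] [-1.3645663  -1.40321961  0.01519355]
```

```bash
python3 -m pendant '[[[-1.31,-0.01,-0.08],[0,0,0],0.1],[[-1.26,0.33,-0.08],[0,0,0],0.1],[[-1.13,0.65,-0.08],[0,0,0],0.1],[[-0.93,0.92,-0.08],[0,0,0],0.1],[[-0.66,1.13,-0.08],[0,0,0],0.1],[[-0.35,1.26,-0.08],[0,0,0],0.1],[[-0.01,1.31,-0.08],[0,0,0],0.1],[[0.33,1.26,-0.08],[0,0,0],0.1],[[0.65,1.13,-0.08],[0,0,0],0.1]]'; python3 circ.py 43 15 1|tail -1
```

```text
time_s: 4.97
ee_pos: [0.502, -0.1033, 0.2306]
tool_rot: [-3.136, 0.005, 0.102]
force: [-10.8, 3.4, 11.7]
opening: 0.0159
grasp_force: 40.7
angle -139.5892077474298 r 0.04989068607775571 tang F -9.55595438433892 rad F 6.038919141673357 [-10.79290579   3.36124876  11.67812578] [ 0.50201242 -0.1033423   0.23060582] [ 0.94585351  1.67040279 -0.03672757]
```

```bash
python3 -m pendant '[[[0.92,0.93,-0.1],[0,0,0],0.1],[[1.13,0.66,-0.1],[0,0,0],0.1],[[1.26,0.35,-0.1],[0,0,0],0.1],[[1.31,0.01,-0.08],[0,0,0],0.1],[[1.26,-0.33,-0.08],[0,0,0],0.1],[[1.13,-0.65,-0.08],[0,0,0],0.1],[[0.93,-0.92,-0.08],[0,0,0],0.1],[[0.66,-1.13,-0.08],[0,0,0],0.1],[[0.35,-1.26,-0.08],[0,0,0],0.1],[[0.01,-1.31,-0.08],[0,0,0],0.1],[[-0.33,-1.26,-0.08],[0,0,0],0.1],[[-0.65,-1.13,-0.08],[0,0,0],0.1]]'; python3 circ.py 43 15 1|tail -1
```

```text
time_s: 6.48
ee_pos: [0.578, -0.038, 0.241]
tool_rot: [3.137, -0.004, 0.101]
force: [2.7, -8.6, 0.7]
opening: 0.0159
grasp_force: 40.1
angle 41.00123173720902 r 0.05033150162954493 tang F -8.261230656647983 rad F -3.5940663335585863 [ 2.70756339 -8.59269139  0.70471562] [ 0.57798496 -0.03797875  0.24104655] [-1.6279923  -0.5141117   0.03786182]
```

```bash
python3 -m pendant '[[[-0.92,-0.93,-0.08],[0,0,0],0.1],[[-1.13,-0.66,-0.08],[0,0,0],0.1],[[-1.26,-0.35,-0.08],[0,0,0],0.1],[[-1.31,-0.01,-0.08],[0,0,0],0.1],[[-1.26,0.33,-0.08],[0,0,0],0.1],[[0,0,0],[0,0,0],0.1],[[0,0,0],[0,0,0],0.1]]'; python3 circ.py 118 2.5 24
python3 - <<'E'
from h import *
from bench import manip
for n in("scene","top"):
    f=manip.grab_frame(n);cv2.imwrite(f"pics/{n}1.png",f["img"]);np.savez(f"{n}1.npz",**f)
    g=dict(np.load(n+"0.npz"))
    for q in(g,f):
        h=hsv(q);P=cloud(q)
        m=(((h[...,0]<8)|(h[...,0]>172))&(h[...,1]>140)&(h[...,2]>60)&(np.hypot(P[...,0]-.54,P[...,1]+.071)<.06)&(P[...,2]>.17))
        print(n,m.sum(),np.percentile(P[m][:,2],[50,75,90]))
E
```

```text
time_s: 7.35
ee_pos: [0.5182, -0.0271, 0.245]
tool_rot: [3.14, -0.005, 0.101]
force: [5.8, -4.2, 0.4]
opening: 0.016
grasp_force: 39.9
-0.20 0.09 -0.01 | -0.20 0.10 -0.01 | -0.19 0.10 -0.01 | -0.19 0.11 -0.01 | -0.18 0.12 -0.01 | -0.18 0.13 -0.01 | -0.17 0.14 -0.01 | -0.16 0.14 -0.01 | -0.16 0.15 -0.01 | -0.15 0.16 -0.01 | -0.14 0.16 -0.01 | -0.14 0.17 -0.01 | -0.13 0.18 -0.01 | -0.12 0.18 -0.01 | -0.11 0.19 -0.01 | -0.11 0.19 -0.01 | -0.10 0.20 -0.01 | -0.09 0.20 -0.01 | -0.08 0.20 -0.01 | -0.07 0.21 -0.01 | -0.06 0.21 -0.01 | -0.05 0.21 -0.01 | -0.04 0.21 -0.01 | -0.03 0.22 -0.01 | 
angle 116.38040865009641 r 0.04905094191583628 tang F -3.325948931247092 rad F -6.336685083795358 [ 5.79516924 -4.19899126  0.4387999 ] [ 0.51820525 -0.02705704  0.24498068] [-0.71940794 -1.04051578  0.01403773]
scene 549 [0.185924   0.1871981  0.18792431]
scene 545 [0.20974728 0.2109346  0.21181292]
top 950 [0.18696434 0.18822033 0.18935359]
top 461 [0.21108825 0.21216794 0.21327348]
```

```bash
cat > chk.py <<'E'
import sys,numpy as np
from bench import manip
o=manip.get_obs(); q=o["ee_pos"][:2]-[.540,-.071]; t=np.arctan2(q[1],q[0])
F=-o["force"][:2]@[-np.sin(t),np.cos(t)]; print("ang %.1f push %.1f radial %.1f z %.1f"%(np.degrees(t),F,o["force"][:2]@[np.cos(t),np.sin(t)],o["force"][2]))
sys.exit(F>float(sys.argv[1]))
E
python3 -m pendant '[[[-0.40,0.19,-0.02],[0,0,0],0.1],[[-0.38,0.21,-0.03],[0,0,0],0.1],[[-0.36,0.25,-0.02],[0,0,0],0.1],[[-0.33,0.28,-0.03],[0,0,0],0.1],[[-0.31,0.31,-0.02],[0,0,0],0.1]]'; python3 chk.py 14 && python3 -m pendant '[[[-0.28,0.33,-0.03],[0,0,0],0.1],[[-0.25,0.36,-0.02],[0,0,0],0.1]]' && python3 chk.py 14; python3 circ.py 153 2.5 26
```

```text
time_s: 8.07
ee_pos: [0.5024, -0.0396, 0.2463]
tool_rot: [-3.14, -0.008, 0.101]
force: [8.8, 3.6, -0.3]
opening: 0.0159
grasp_force: 39.8
ang 140.1 push 8.4 radial -4.4 z -0.3
-0.11 0.19 -0.01 | -0.11 0.19 -0.01 | -0.10 0.20 -0.01 | -0.09 0.20 -0.01 | -0.08 0.20 -0.01 | -0.07 0.21 -0.01 | -0.06 0.21 -0.01 | -0.05 0.21 -0.01 | -0.04 0.21 -0.01 | -0.03 0.22 -0.01 | -0.03 0.22 -0.01 | -0.02 0.22 -0.01 | -0.01 0.22 -0.01 | 0.00 0.22 -0.01 | 0.01 0.22 -0.01 | 0.02 0.22 -0.01 | 0.03 0.22 -0.01 | 0.04 0.21 -0.01 | 0.05 0.21 -0.01 | 0.06 0.21 -0.01 | 0.07 0.21 -0.01 | 0.08 0.20 -0.01 | 0.09 0.20 -0.01 | 0.10 0.20 -0.01 | 0.10 0.19 -0.01 | 0.11 0.19 -0.01 | 
angle 140.13966404030722 r 0.04896709024127997 tang F -8.386312707989928 rad F -4.422609012350758 [ 8.76977666  3.60287784 -0.31729404] [ 0.50241242 -0.03961609  0.24628117] [ 0.60237464 -1.54997856  0.0088818 ]False
```

```bash
sed -i 's/sys.exit(F>float(sys.argv\[1\]))/sys.exit(int(F>float(sys.argv[1])))/' chk.py
P="python3 -m pendant"; C="python3 chk.py 13"
{ $P '[[[-0.28,0.33,-0.03],[0,0,0],0.1],[[-0.25,0.36,-0.02],[0,0,0],0.1]]' && $C && $P '[[[-0.11,0.19,-0.01],[0,0,0],0.1]]' && $C && $P '[[[-0.11,0.19,-0.01],[0,0,0],0.1]]' && $C && $P '[[[-0.10,0.20,-0.02],[0,0,0],0.1]]' && $C && $P '[[[-0.09,0.20,-0.01],[0,0,0],0.1]]' && $C && $P '[[[-0.08,0.20,-0.02],[0,0,0],0.1]]' && $C && $P '[[[-0.07,0.21,-0.01],[0,0,0],0.1]]' && $C && $P '[[[-0.06,0.21,-0.01],[0,0,0],0.1]]' && $C && $P '[[[-0.05,0.21,-0.02],[0,0,0],0.1]]' && $C; } | grep ang
```

```text
ang 150.0 push 8.5 radial -3.9 z 0.9
ang 152.5 push 8.6 radial -3.3 z 2.4
ang 154.9 push 8.3 radial -3.2 z 1.6
ang 157.4 push 7.4 radial -2.8 z 1.9
ang 159.9 push 7.9 radial -1.9 z 2.4
ang 162.3 push 8.8 radial -3.4 z 3.5
ang 164.8 push 7.6 radial -1.4 z 3.0
ang 167.3 push 8.4 radial -2.0 z 4.2
ang 169.8 push 8.6 radial -1.2 z 4.2
```

```bash
P="python3 -m pendant"; C="python3 chk.py 12"
{ $P '[[[-0.04,0.21,-0.02],[0,0,0],0.1]]' && $C && $P '[[[-0.03,0.22,-0.02],[0,0,0],0.1]]' && $C && $P '[[[-0.03,0.22,-0.02],[0,0,0],0.1]]' && $C && $P '[[[-0.02,0.22,-0.02],[0,0,0],0.1]]' && $C && $P '[[[-0.01,0.22,-0.02],[0,0,0],0.1]]' && $C && $P '[[[0,0.22,-0.02],[0,0,0],0.1]]' && $C && $P '[[[0.01,0.22,-0.02],[0,0,0],0.1]]' && $C && $P '[[[0.02,0.22,-0.02],[0,0,0],0.1]]' && $C && $P '[[[0.03,0.22,-0.02],[0,0,0],0.1]]' && $C && $P '[[[0.04,0.21,-0.01],[0,0,0],0.1]]' && $C && $P '[[[0.05,0.21,-0.01],[0,0,0],0.1]]' && $C && $P '[[[0.06,0.21,-0.01],[0,0,0],0.1]]' && $C; } | grep ang
```

```text
ang 172.2 push 8.2 radial -0.2 z 4.8
ang 174.7 push 8.0 radial -0.3 z 5.8
ang 177.3 push 8.4 radial 0.4 z 5.8
ang 179.8 push 8.9 radial -0.5 z 4.8
ang -177.6 push 8.9 radial -0.1 z 5.7
ang -175.1 push 7.8 radial 0.8 z 6.1
ang -172.6 push 8.7 radial 0.2 z 6.0
ang -170.1 push 8.4 radial -0.3 z 5.6
ang -167.5 push 8.6 radial 1.5 z 5.4
ang -165.0 push 7.6 radial 1.2 z 6.7
ang -162.5 push 8.4 radial 2.5 z 7.3
ang -160.0 push 8.1 radial 2.0 z 8.1
```

```bash
P="python3 -m pendant"; C="python3 chk.py 12"
{ $P '[[[0.07,0.21,-0.02],[0,0,0],0.1]]' && $C && $P '[[[0.08,0.20,-0.02],[0,0,0],0.1]]' && $C && $P '[[[0.09,0.20,-0.02],[0,0,0],0.1]]' && $C && $P '[[[0.10,0.20,-0.02],[0,0,0],0.1]]' && $C && $P '[[[0.10,0.19,-0.02],[0,0,0],0.1]]' && $C && $P '[[[0.11,0.19,-0.02],[0,0,0],0.1]]' && $C && $P '[[[0.12,0.18,-0.02],[0,0,0],0.1]]' && $C && $P '[[[0.13,0.18,-0.02],[0,0,0],0.1]]' && $C && $P '[[[0.14,0.17,-0.02],[0,0,0],0.1]]' && $C && $P '[[[0.14,0.16,-0.02],[0,0,0],0.1]]' && $C ; } | grep ang
```

```text
ang -157.4 push 8.8 radial 2.4 z 7.8
ang -154.9 push 8.5 radial 3.7 z 8.6
ang -152.3 push 8.2 radial 2.9 z 9.4
ang -149.7 push 9.2 radial 4.0 z 10.0
ang -147.3 push 10.6 radial 4.0 z 8.8
ang -146.2 push 15.8 radial 4.2 z 10.9
```

```bash
P="python3 -m pendant"; C="python3 chk.py 19"
{ $P '[[[0,0,0],[0,0,0],0.1]]' && $C && $P '[[[0.06,0.09,0],[0,0,0],0.1]]' && $C && $P '[[[0.06,0.09,0],[0,0,0],0.1]]' && $C ; } | grep ang
```

```text
ang -146.3 push 14.9 radial 4.1 z 10.3
ang -145.7 push 17.1 radial 5.1 z 12.5
ang -145.1 push 20.0 radial 6.5 z 14.0
```

```bash
P="python3 -m pendant"; C="python3 chk.py 22"
{ $P '[[[0.05,0.07,0],[0,0,0],0.1]]' && $C ; $P '[[[0,0,0],[0,0,0],0.1],[[0,0,0],[0,0,0],0.1],[[0,0,0],[0,0,0],0.1],[[0,0,0],[0,0,0],0.1]]'; $C; } | grep ang
```

```text
ang -144.7 push 21.3 radial 6.4 z 15.4
ang -144.8 push 20.2 radial 5.2 z 15.1
```

```bash
P="python3 -m pendant"; C="python3 chk.py 22"
$P '[[[-0.1,-0.14,0],[0,0,0],0.1],[[-0.1,-0.14,0],[0,0,0],0.1],[[-0.08,-0.11,0.1],[0,0,0],0.1]]';$C; $P '[[[0,0,0],[0,0,0],0.7],[[0,0,0],[0,0,0],0.7],[[0,0,0],[0,0,0],0.7],[[0,0,0],[0,0,0],0.7]]'; $C; $P '[[[0,0,-3],[0,0,0],0.7],[[0,0,-3],[0,0,0],0.7],[[0,0,-3],[0,0,0],0.7],[[0,0,0],[0,0,0],0.7]]'
```

```text
time_s: 12.95
ee_pos: [0.4982, -0.0981, 0.25]
tool_rot: [-3.136, 0.004, 0.102]
force: [-9.0, 5.7, 13.4]
opening: 0.0161
grasp_force: 41.2
ang -147.1 push 9.6 radial 4.4 z 13.4
time_s: 13.45
ee_pos: [0.4995, -0.1005, 0.249]
tool_rot: [-3.141, 0.0, 0.101]
force: [-0.3, -0.5, 0.1]
opening: 0.0598
grasp_force: 0.0
ang -143.9 push -0.2 radial 0.6 z 0.1
time_s: 13.95
ee_pos: [0.5006, -0.101, 0.3419]
tool_rot: [3.139, -0.005, 0.101]
force: [0.6, -0.3, 0.2]
opening: 0.0599
grasp_force: 0.0
```

```bash
python3 -m pendant '[[[1.41,-5.51,0],[0,0,0],0.7],[[1.41,-5.51,0],[0,0,0],0.7],[[1.41,-5.51,0],[0,0,0],0.7],[[0,0,0],[0,0,0],0.7],[[0,0,0],[0,0,0],0.7]]'; python3 - <<'E'
from h import *
from bench import manip
for n in("scene","top"):
    f=manip.grab_frame(n);cv2.imwrite(f"pics/{n}2.png",f["img"]);np.savez(f"{n}2.npz",**f)
    h=hsv(f);P=cloud(f)
    m=(((h[...,0]<8)|(h[...,0]>172))&(h[...,1]>140)&(h[...,2]>60)&(np.hypot(P[...,0]-.54,P[...,1]+.071)<.06)&(P[...,2]>.17))
    print(n,m.sum(),np.percentile(P[m][:,2],[50,75,90]))
E
```

```text
time_s: 14.58
ee_pos: [0.5244, 0.0682, 0.3378]
tool_rot: [-3.142, 0.002, 0.102]
force: [-0.1, -0.5, -0.1]
opening: 0.0598
grasp_force: 0.0
scene 596 [0.21514726 0.21613303 0.21697884]
top 998 [0.21640046 0.2174927  0.21850643]
```

View pics/scene2.png

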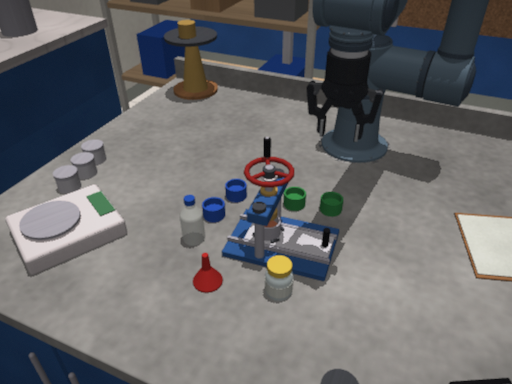

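The wheel is up: rim top about 0.218 and hub about 0.219, matching the stop height. The crank is at (267,147), the post is still at (326,237) and nothing else has moved.

```bash
python3 -m pendant '[[[0.15,0,5.5],[0,0,0],0.7],[[0,0,5.5],[0,0,0],0.7],[[0,0,5.5],[0,0,0],0.7],[[0,0,5.5],[0,0,0],0.7],[[0,0,0],[0,0,0],0.7],[[0,0,0],[0,0,0],0.7]]'; python3 - <<'E'
from h import *
from bench import manip
o=manip.get_obs();print(o["ee_pos"],o["tool_rot"])
for n in("top",):
    f=manip.grab_frame(n);cv2.imwrite("pics/top3.png",cv2.resize(f["img"][150:270,110:270],None,fx=4,fy=4))
f=manip.grab_frame("scene");cv2.imwrite("pics/scene3.png",cv2.resize(f["img"][100:280,240:440],None,fx=3,fy=3))
E
```

```text
time_s: 15.42
ee_pos: [0.5278, 0.0676, 0.1213]
tool_rot: [3.141, -0.003, 0.1]
force: [0.8, -0.6, 0.3]
opening: 0.06
grasp_force: 0.0
[0.5278137  0.06756633 0.1213381 ] [ 3.14097621e+00 -3.06516394e-03  1.00372834e-01]
```

View pics/scene3.png

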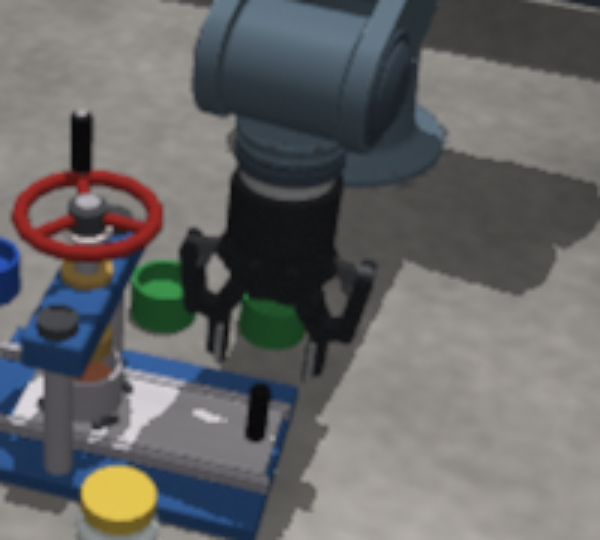

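The jaws straddle the post at crop (258,412), and the wrist is clear of the wheel.

```bash
python3 -m pendant '[[[-0.1,0,3.2],[0,0,0],0.7],[[0,0,3.0],[0,0,0],0.7],[[0,0,0],[0,0,0],0.7]]';python3 -m pendant '[[[0,0,0],[0,0,0],0.1],[[0,0,0],[0,0,0],0.1],[[0,0,0],[0,0,0],0.1],[[0,0,0],[0,0,0],0.1],[[0,0,0],[0,0,0],0.1]]' 40
```

```text
time_s: 15.9
ee_pos: [0.525, 0.0683, 0.0572]
tool_rot: [-3.141, 0.001, 0.102]
force: [-0.8, -0.2, -0.2]
opening: 0.0596
grasp_force: 0.0
time_s: 16.52
ee_pos: [0.5267, 0.0681, 0.059]
tool_rot: [3.141, -0.003, 0.102]
force: [-2.3, -1.2, 6.9]
opening: 0.0149
grasp_force: 38.9
```

```bash
python3 -m pendant '[[[0,-0.3,0],[0,0,0],0.1],[[0,-0.5,0],[0,0,0],0.1],[[0,-0.7,0],[0,0,0],0.1],[[0,-0.7,0],[0,0,0],0.1]]'; python3 -m pendant '[[[0,-0.7,0],[0,0,0],0.1],[[0,-0.7,0],[0,0,0],0.1],[[0,-0.7,0],[0,0,0],0.1],[[0,-0.7,0],[0,0,0],0.1],[[0,-0.7,0],[0,0,0],0.1],[[0,-0.7,0],[0,0,0],0.1],[[0,-0.7,0],[0,0,0],0.1],[[0,-0.5,0],[0,0,0],0.1],[[0,-0.3,0],[0,0,0],0.1]]'
```

```text
time_s: 17.02
ee_pos: [0.5246, 0.0897, 0.059]
tool_rot: [3.14, -0.003, 0.102]
force: [-1.2, -2.7, 6.6]
opening: 0.0153
grasp_force: 39.0
time_s: 18.15
ee_pos: [0.5189, 0.1467, 0.0591]
tool_rot: [3.14, -0.003, 0.102]
force: [-0.2, -3.2, 6.3]
opening: 0.0149
grasp_force: 38.9
```

```bash
P="python3 -m pendant"; { $P '[[[0,-0.3,0],[0,0,0],0.1],[[0,-0.3,0],[0,0,0],0.1],[[0,-0.2,0],[0,0,0],0.1]]'; $P '[[[0,-0.2,0],[0,0,0],0.1]]'; $P '[[[0,-0.2,0],[0,0,0],0.1]]'; $P '[[[0,-0.1,0],[0,0,0],0.1],[[0,0,0],[0,0,0],0.1]]'; } | egrep 'force: \[|ee_pos'
```

```text
ee_pos: [0.5182, 0.1546, 0.0591]
force: [-1.4, -3.6, 6.6]
ee_pos: [0.518, 0.1565, 0.0591]
force: [-1.2, -2.9, 5.7]
ee_pos: [0.518, 0.1568, 0.0591]
force: [0.4, -18.3, 6.4]
ee_pos: [0.518, 0.1568, 0.0591]
force: [-0.6, -17.0, 6.7]
```

```bash
P="python3 -m pendant"; { $P '[[[0,0,0],[0,0,0],0.1],[[0,0.1,0],[0,0,0],0.1],[[0,0.1,0],[0,0,0],0.1]]'; $P '[[[0,0,0],[0,0,0],0.6],[[0,0,0],[0,0,0],0.6],[[0,0,0],[0,0,0],0.6],[[0,0,0],[0,0,0],0.6]]'; $P '[[[0,0,-2],[0,0,0],0.6],[[0,0,-4],[0,0,0],0.6],[[0,0,-5],[0,0,0],0.6],[[0,0,-5],[0,0,0],0.6],[[0,0,-5],[0,0,0],0.6],[[0,-5,0],[0,0,0],0.6],[[0,-5,0],[0,0,0],0.6],[[0,-5,0],[0,0,0],0.6],[[0,0,0],[0,0,0],0.6],[[0,0,0],[0,0,0],0.6]]'; } | egrep 'force|ee_pos|open'
python3 - <<'E'
from h import *
from bench import manip
f=manip.grab_frame("top");cv2.imwrite("pics/top4.png",cv2.resize(f["img"][100:260,90:330],None,fx=3,fy=3)); T=f
S=manip.grab_frame("scene");cv2.imwrite("pics/scene4.png",cv2.resize(S["img"][130:310,190:400],None,fx=3,fy=3))
ex=np.array([np.cos(.1),np.sin(.1)]);ey=np.array([-np.sin(.1),np.cos(.1)])
for l in(.226,.23):
    p=np.array([.540,-.071])+l*ey; print(l,proj(T,[*p,.08]),proj(S,[*p,.08]))
m=np.array([.540,-.071])+.09*ey; print("mould top",proj(T,[*m,.07]),proj(S,[*m,.07]))
E
```

```text
ee_pos: [0.518, 0.1566, 0.0591]
force: [-0.8, -4.7, 6.7]
opening: 0.0147
grasp_force: 39.3
ee_pos: [0.516, 0.158, 0.057]
force: [0.6, -0.4, 0.5]
opening: 0.0514
grasp_force: 0.0
ee_pos: [0.5008, 0.3069, 0.2669]
force: [0.1, 0.1, 0.4]
opening: 0.051
grasp_force: 0.0
0.226 [122.99634451 209.11696498] [364.35476639 237.52253428]
0.23 [121.10651728 209.3292722 ] [366.16612301 237.91228738]
mould top [187.5098946 202.508428 ] [304.76148478 227.98969764]
```

View pics/top4.png

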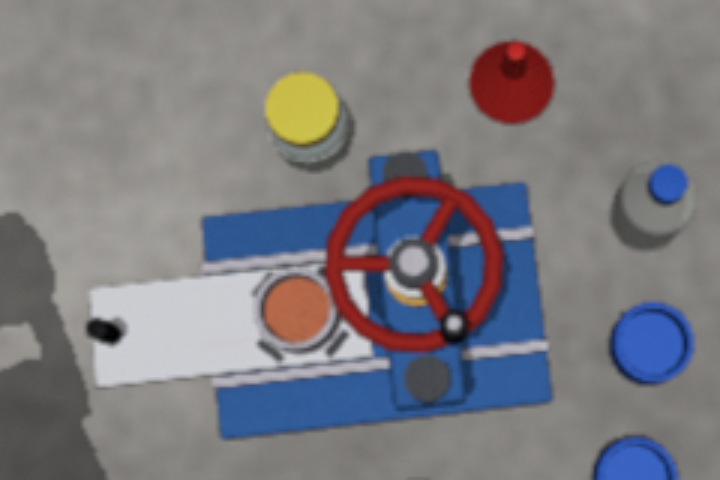

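View pics/scene4.png

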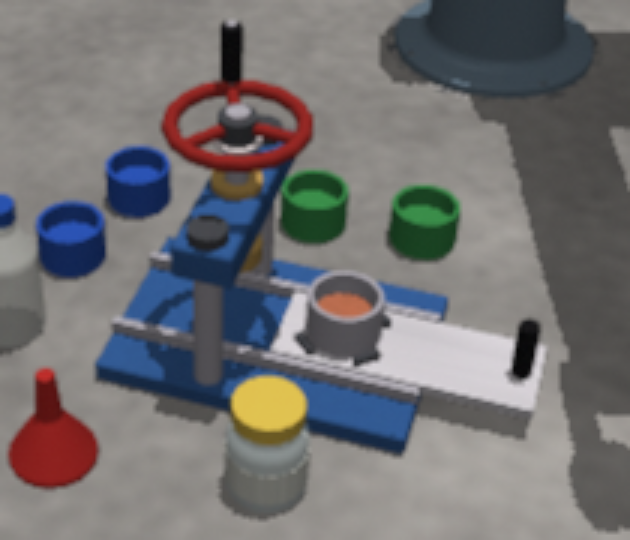

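The sled is out: post top at top-view px (121.5,209), where full stop predicts (121,209). The mould is upright between its lips at (188,203), and the jar, funnel and bottle have not moved.

```bash
python3 -c "
from bench import manip
print(manip.hand_in())"
```

```text
the job is handed in; nothing more can be done
None
```

The job is handed in (no verdict came back): I nipped the screw up at its top stop with about 1.0 N m by the wrist force (1.1 asked), then drew the sled to its stop with the mould upright in its seat; the jar, funnel and wash bottle look undisturbed.

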